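Size a cake pillar on the hole gauge

ROBOT

A 6-joint arm with a two-finger parallel gripper is mounted at the origin on a cart in front of the work surface, level with it; the furniture and walls round the work are solid. World frame = base frame: x ahead of the robot, y to its left, z up, the work surface at z = 0. Lengths are in m, angles in rad, forces in N, time in s.
With the tool pointing down it reaches from about 0.35 to 0.925 m from the base axis. Payload 6.4 kg.
Tool frame: the origin (TCP) lies at the very end of the fingers, on their centre line; the grasp point (between the pads) lies 19 mm behind it; x points along the fingers, z is the direction in which the jaws open and shut, and the axes are right-handed (so a half turn about x gives the same grasp; the last joint's range is limited). The gripper opens to 85 mm and grips with 20 to 120 N. Pads are 22 mm wide; open, the fingers measure 114 mm over their backs; the gripper's body (76 mm by 85 mm) begins 54 mm behind the grasp point. The pads swing forward as they close: fully open they stand 13 mm farther back than shut.
Start: joints at [1.047, 0.245, 1.558, -0, 1.339, -0.174], TCP at [0.223, 0.611, 0.211] pointing down, gripper open.
Joint ranges: [-3.13, 3.13], [-1.02, 2.26], [0.13, 2.54], [-0.95, 4.09], [0.21, 2.88], [-2.74, 2.74]. Speed limits (rad/s): [2.57, 2.57, 3.14, 3.14, 3.14, 3.14].

INTERFACE

Orientations are given as a unit quaternion [w, x, y, z].
In Python, from station import bot gives the robot as it stands.
- The arm moves only by the tool apply_moves, never from a script. Its argument "commands" is a list that holds one entry, the list of rows, each a list of 5 numbers: the shift along the tool's x, y, z in m, then the turn about the tool's x in degrees, then the opening, from -1 (shut) to 1 (fully open), so that 0 is half open. In form: [[[tx, ty, tz, roll, grip], ...]]. A call has 1 to 8 rows; each row shifts and turns the commanded pose from where the row before left it, along the tool's axes as they then stand; what a row does not reach is not made up. A row lasts 1/8 s, in which the tool goes at most 62.5 mm and 10.7 degrees, less where a joint would pass 70% of its speed; a pose out of reach is approached as far as the arm can. A call is refused whole if a number of a shift passes 0.0625 or a number of a turn 10.7, either way. A call with a gripper value outside its range is refused whole. The fingers move at their own pace and stop on an object; "grip_force" is the grip in N (left out, the last holds). Time passes only in rows, so rows that do not move let the fingers close. It gives the time, the measured TCP pose, the force and the opening at its end, in the units of the state.
- bot.observe(): the state, without advancing time (a new reading comes with each control period).
- bot.camera(name): name is "scene" or "top" or "wrist"; returns the picture (420x560x3 uint8, blue, green, red); there is no depth.
- bot.camera_params(name): a dict with "fx", "fy", "cx", "cy" (pixels), "view" (4x4, takes a point from world to camera coordinates); the wrist camera has in their place "tool_from_camera" (4x4, takes a point from camera to tool coordinates, whose origin is the TCP and whose axes are the tool frame's). Camera axes: x right, y down, z forward; pixel columns grow to the right and rows downward; lengths in m; the calibration is good to about 2 mm. A picture is of the moment at which its call begins: read the wrist's pose just before it. camera_params takes no time and is no camera call.
- bot.sign_off(): hands the job in, once; it reports no verdict.
The state is a dict: "t": time; "joint_pos": joint angles; "dq": joint speeds; "effort": joint torques, N m; "position": TCP position; "orientation": TCP orientation; "contact_force": force on the tool from outside, world axes, zero at the start; "torque": the same for the moment, N m; "grip_width": finger opening in m.
Only numpy, scipy, OpenCV 4.12 (cv2) and the standard library are available. Lean on these libraries where they do the work, as an engineer would, in place of code of your own. Each camera call takes 0.05 s, during which the arm holds its last target.

TASK

Find the size of the slimmer of the two upright wooden cake pillars on the metal hole gauge, stepping down: put it first down through the widest hole until its foot is below the plate, draw it out again, then put it down through the next smaller hole, the smallest that it passes. Leave it standing upright there on the gauge's base board, and leave the thick pillar and the wooden hand stamp standing where they are.

Things in the scene. Friction and masses are not known exactly. Their poses are not given: they have to be found in the camera images.
- slim_pillar_mid (a point): Middle (half-way up, on the axis) of the slim cake pillar: a plain light wooden round rod, 26 mm in diameter and 130 mm long, 40 to 85 g, standing upright on the worktop. The point is 65 mm above its foot; z runs along its axis, up.
- thick_pillar_mid (a point): Middle (half-way up, on the axis) of the other cake pillar, which stays: same wood and height (130 mm), but 48 mm in diameter. The point is 65 mm above its foot.
- gauge: Hole gauge, fixed, any yaw: wooden base board 184x92 mm (top at z = 8 mm) and, on 4 corner posts, an aluminium plate of that size (z = 42 to 50 mm) with 3 round through holes in a row at y = 0: wide (dia. 68) at x = -46, middle (dia. 44) at x = +24, narrow (dia. 20, too small for both pillars) at x = +70 mm. Origin: on the worktop under its centre; x along the row from wide to narrow, y across, z up.
- stamp_mid (a point): Middle (half-way up) of the wooden hand stamp, which stays: a 26 x 46 x 16 mm block with a turned upright handle, 71 mm tall in all. The point is 35 mm above its foot.

How it is judged:
On the way, in this order (a step that is already met when the one before it is completed fails the run):
1. the slim pillar's foot is below the plate in the widest hole (x of slim_pillar_mid in the frame of gauge between -0.076 and -0.016 m and y of slim_pillar_mid in the frame of gauge between -0.03 and 0.03 m and z of slim_pillar_mid in the frame of gauge below 0.105 m and angle between slim_pillar_mid's own z axis and vertical below 0.25 rad), for 0.1 s.
2. the slim pillar's foot is below the plate in the middle hole (x of slim_pillar_mid in the frame of gauge between 0.004 and 0.044 m and y of slim_pillar_mid in the frame of gauge between -0.02 and 0.02 m and z of slim_pillar_mid in the frame of gauge below 0.105 m and angle between slim_pillar_mid's own z axis and vertical below 0.25 rad), for 0.1 s.
At the end, for the whole second after the job is handed in: The slim pillar stands at rest in the middle hole of the gauge, on the base board (foot within 7 mm of it), its middle within 20 mm of the hole's axis in the gauge's x and y, upright within 10 degrees (x of slim_pillar_mid in the frame of gauge between 0.004 and 0.044 m and y of slim_pillar_mid in the frame of gauge between -0.02 and 0.02 m and z of slim_pillar_mid in the frame of gauge below 0.08 m and angle between slim_pillar_mid's own z axis and vertical below 0.175 rad and linear speed of slim_pillar below 0.02 m/s); the robot touches nothing.
It fails at once if the thick pillar is moved more than 30 mm or tipped over (distance of thick_pillar_mid from where it was at the start of the episode above 0.03 m or angle between thick_pillar_mid's own z axis and vertical above 0.5 rad).
It fails at once if the hand stamp is moved more than 30 mm or tipped over (distance of stamp_mid from where it was at the start of the episode above 0.03 m or angle between stamp_mid's own z axis and vertical above 0.5 rad).
It also fails if it takes over 40 s, if anything falls off the work surface, if the arm or the gripper's body presses on something with over 40 N, if the wrist force passes 120 N, or if a joint passes its speed limit or range.

## Working session

There is one attempt and no reset: what is moved stays moved. The work goes in short steps, Python scripts to look and compute and a tool call to move; the robot and the scene stay as the last step left them, time stands still between calls to the robot, and variables do not carry over. Pictures are saved under pics/ and viewed, and the job is handed in when it is done.

Besides the shell and the picture viewer there is one more tool, called after ">>>" by a JSON object that holds its "name" and its "arguments". apply_moves: Moves the arm, as the interface text tells. Its arguments: {"type":"object","properties":{"commands":{"type":"array","items":{"type":"array","items":{"type":"array","items":{"type":"number"}}}},"grip_force":{"type":"number"}},"required":["commands"]}

```bash
mkdir -p pics; ls
python3 - <<'E'
from station import bot
import cv2
s=bot.observe();print(s)
for n in("scene","top"):
    cv2.imwrite(f"pics/{n}0.png",bot.camera(n));p=bot.camera_params(n);print(n,p)
print(bot.camera_params("wrist"))
E
```

```text
pics
{'t': 0.0, 'joint_pos': array([ 1.04691607e+00,  2.45810690e-01,  1.55901307e+00,  4.84488256e-07,
        1.33872687e+00, -1.74082618e-01]), 'dq': array([-0.00089954,  0.00035284, -0.00096752, -0.00050632, -0.00166747,
        0.00090208]), 'effort': array([-1.15670659e-04, -4.29533815e+01, -3.26112914e+01, -2.40279423e-04,
        5.42869195e-03, -1.38920990e-05]), 'position': array([0.22243725, 0.61011281, 0.20948305]), 'orientation': array([ 0.57874864, -0.40566006,  0.58000351,  0.40507514]), 'contact_force': array([-0.68863616,  0.59497556,  0.42731335]), 'torque': array([ 0.00087947, -0.0333684 , -0.01016891]), 'grip_width': 0.08551818481470329}
scene {'fx': 466.32249529947256, 'fy': 466.32249529947256, 'cx': 276.127169402823, 'cy': 212.42761107309647, 'view': array([[ 0.88841823, -0.45900774,  0.00499536, -0.45194131],
       [-0.30533333, -0.59903429, -0.74022259,  0.29910429],
       [ 0.34276029,  0.65610199, -0.67234334,  0.73188288],
       [ 0.        ,  0.        ,  0.        ,  1.        ]])}
top {'fx': 513.0240765792863, 'fy': 513.0240765792863, 'cx': 275.21170389071233, 'cy': 203.9998458843989, 'view': array([[-0.00541629, -0.9999414 , -0.0093729 ,  0.10798553],
       [-0.98643049,  0.00688068, -0.16403522,  0.55379302],
       [ 0.1640901 ,  0.00835725, -0.98640995,  0.95916255],
       [ 0.        ,  0.        ,  0.        ,  1.        ]])}
{'fx': 341.97520353086236, 'fy': 341.97520353086236, 'cx': 280.50187389321314, 'cy': 214.08621081733153, 'tool_from_camera': array([[-3.83586752e-04, -2.74422145e-01,  9.61609244e-01,
        -1.62938996e-01],
       [-1.29728840e-04, -9.61609293e-01, -2.74422211e-01,
         7.00425969e-02],
       [ 9.99999918e-01, -2.30013176e-04,  3.33260119e-04,
        -2.27186630e-05],
       [ 0.00000000e+00,  0.00000000e+00,  0.00000000e+00,
         1.00000000e+00]])}
```

View pics/scene0.png

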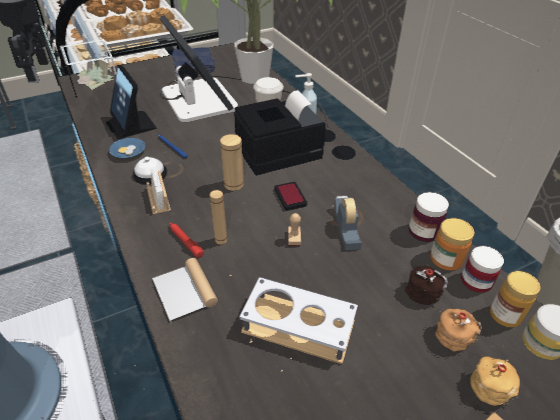

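View pics/top0.png

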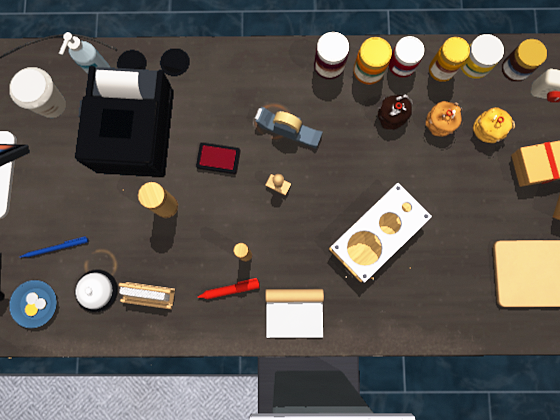

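Run:
```python
import cv2
a=cv2.imread('pics/top0.png');b=cv2.imread('pics/scene0.png')
c=cv2.resize(a[170:290,220:440],None,fx=3.6,fy=3.6,interpolation=cv2.INTER_CUBIC);cv2.imwrite('pics/c1.png',c)
c=cv2.resize(b[120:370,190:370],None,fx=2.4,fy=2.4,interpolation=cv2.INTER_CUBIC);cv2.imwrite('pics/c2.png',c)
```

```text
(no output)
```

View pics/c1.png

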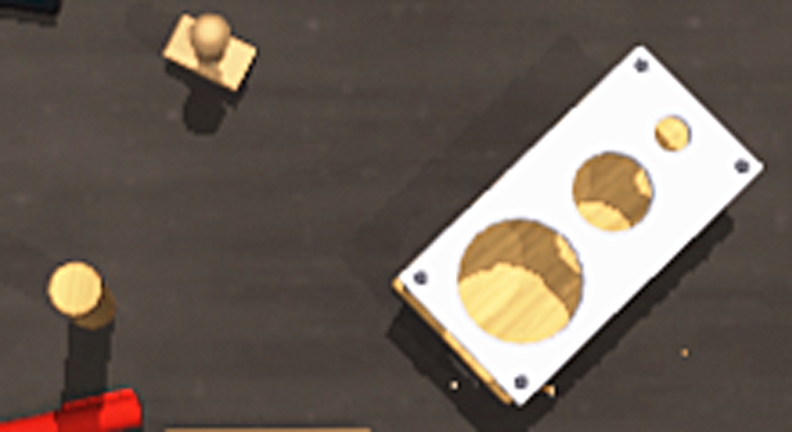

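View pics/c2.png

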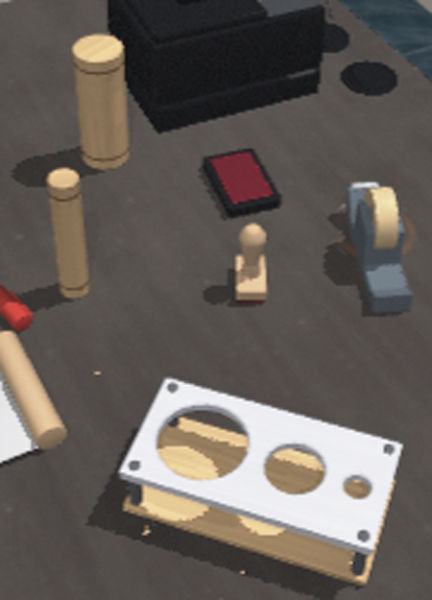

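```bash
cat > h.py <<'E'
import numpy as np
from station import bot
def ray(name,uv,z):
    p=bot.camera_params(name);V=p['view'];R=V[:3,:3];t=V[:3,3]
    d=R.T@np.array([(uv[0]-p['cx'])/p['fx'],(uv[1]-p['cy'])/p['fy'],1]);o=-R.T@t
    return o+d*(z-o[2])/d[2]
def proj(name,P):
    p=bot.camera_params(name);V=p['view'];c=V[:3,:3]@np.array(P)+V[:3,3]
    return np.array([p['fx']*c[0]/c[2]+p['cx'],p['fy']*c[1]/c[2]+p['cy']])
E
python3 - <<'E'
from h import *
t=lambda x,y:((x+.5)/3.6-.5+220,(y+.5)/3.6-.5+170)
s=lambda x,y:((x+.5)/2.4-.5+190,(y+.5)/2.4-.5+120)
for n,q,r,z in[('wide',(521,281),(203,443),.05),('mid',(613,191),(295,468.5),.05),('nar',(673,133),(358,488),.05),
  ('slimtop',(75,289),(64,180),.13),('sc1',(420,278),(135,466),.05),('sc2',(641,65),(173,387),.05),('sc3',(742,166),(389,449),.05),('sc4',(520,382),(363,537),.05)]:
    print(n,ray('top',t(*q),z).round(4),ray('scene',s(*r),z).round(4))
print('slim foot scene',ray('scene',s(74,292),0))
print('thick top',ray('top',(151,193),.13),ray('scene',s(98,50),.13),'stamp',ray('top',t(210,32),.065),ray('scene',s(252,235),.065))
E
```

```text
wide [ 0.4675 -0.0664  0.05  ] [ 0.4691 -0.0692  0.05  ]
mid [ 0.5156 -0.1174  0.05  ] [ 0.5173 -0.1188  0.05  ]
nar [ 0.5469 -0.1511  0.05  ] [ 0.5483 -0.1531  0.05  ]
slimtop [0.4586 0.1657 0.13  ] [0.4605 0.1616 0.13  ]
sc1 [ 0.4694 -0.0125  0.05  ] [ 0.4167 -0.0649  0.05  ]
sc2 [ 0.5845 -0.1355  0.05  ] [ 0.4725 -0.0124  0.05  ]
sc3 [ 0.5287 -0.1873  0.05  ] [ 0.5866 -0.1353  0.05  ]
sc4 [ 0.4141 -0.064   0.05  ] [ 0.5299 -0.1876  0.05  ]
slim foot scene [4.58931213e-01 1.62216874e-01 1.11022302e-16]
thick top [0.56220652 0.32792247 0.13      ] [0.55961009 0.32321427 0.13      ] stamp [0.60135048 0.09877346 0.065     ] [0.60040166 0.09516568 0.065     ]
```

```bash
cat >> h.py <<'E'
from scipy.spatial.transform import Rotation as Ro
def tool():
    s=bot.observe();q=s['orientation'];return s,s['position'],Ro.from_quat([q[1],q[2],q[3],q[0]]).as_matrix()
def to(target):
    s,p,R=tool();return R.T@(np.array(target)-p)
E
python3 - <<'E'
from h import *
s,p,R=tool();print(R.round(4));print(to([.4595,.1635,.2]))
E
```

```text
[[-9.000e-04 -9.394e-01  3.427e-01]
 [-1.600e-03  3.427e-01  9.394e-01]
 [-1.000e+00  3.000e-04 -1.800e-03]]
[ 0.01005417 -0.37575506 -0.33835415]
```

>>> {"name": "apply_moves", "arguments": {"commands": [[[0,-0.042,-0.038,0,1],[0,-0.042,-0.038,0,1],[0,-0.042,-0.038,0,1],[0,-0.042,-0.038,0,1],[0,-0.042,-0.038,0,1],[0,-0.042,-0.038,0,1],[0,-0.042,-0.038,0,1],[0,0,0,0,1]]]}}

```text
t: 1.1
position: [0.409, 0.2572, 0.2103]
orientation: [0.58, -0.404, 0.581, 0.404]
contact_force: [0.2, 0.4, 0.6]
grip_width: 0.0854
```

Run:
```python
from h import *
import cv2
s,p,R=tool();print(s['t'],p,s['joint_pos'],to([.4595,.1635,.2]))
P=bot.camera_params('wrist');T=P['tool_from_camera']
for z in(.13,):
    q=R.T@(np.array([.4595,.1635,z])-p);c=T[:3,:3].T@(q-T[:3,3]);print(c,P['fx']*c[0]/c[2]+P['cx'],P['fy']*c[1]/c[2]+P['cy'])
cv2.imwrite('pics/w1.png',bot.camera('wrist'))
```

```text
1.1 [0.40902463 0.2572292  0.21032046] [ 3.26401962e-01 -1.56586678e-01  1.97379136e+00 -3.76557392e-04
  1.32474666e+00 -8.88665386e-01] [ 0.01035242 -0.07995273 -0.0702839 ]
[-0.07029631  0.07749223  0.27509092] 193.11405175918247 310.419528019255
```

View pics/w1.png

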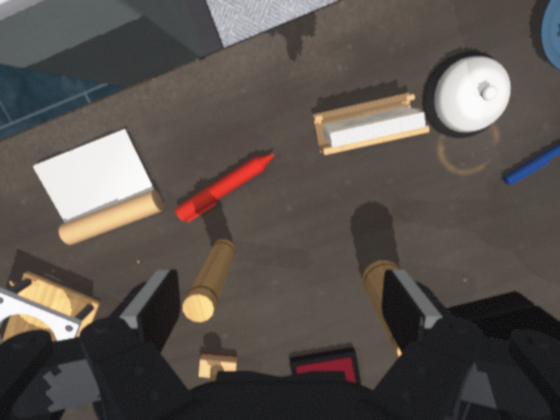

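```bash
cat >> h.py <<'E'
def wray(uv,z):
    s,p,R=tool();P=bot.camera_params('wrist');T=P['tool_from_camera']
    o=R@T[:3,3]+p;d=R@T[:3,:3]@np.array([(uv[0]-P['cx'])/P['fx'],(uv[1]-P['cy'])/P['fy'],1])
    return o+d*(z-o[2])/d[2]
E
python3 - <<'E'
from h import *
import cv2
a=cv2.imread('pics/w1.png')
cv2.imwrite('pics/w1c.png',cv2.resize(a[220:400,130:300],None,fx=3,fy=3))
print(wray((199,304),.13),wray((224,248),0))
E
```

```text
[0.45515403 0.17203436 0.13      ] [0.4581168  0.17009577 0.        ]
```

View pics/w1c.png

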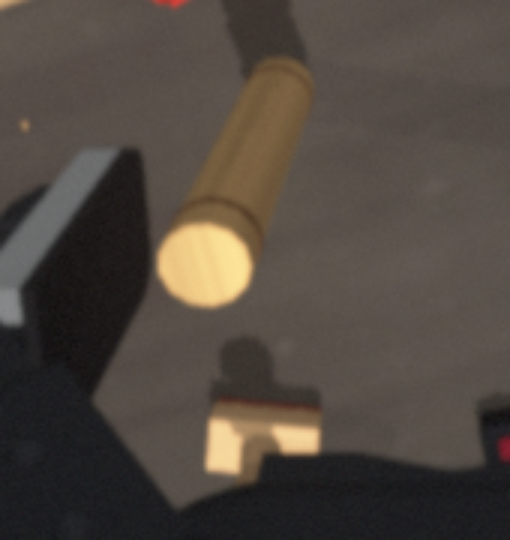

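Run:
```python
from h import *
print(wray((198.5,307.9),.13));print(to([.459,.167,.15]))
```

```text
[0.45823486 0.17022571 0.13      ]
[ 0.06026197 -0.07943833 -0.06850443]
```

>>> {"name": "apply_moves", "arguments": {"commands": [[[0,-0.04,-0.034,0,1],[0.01,-0.0395,-0.0345,0,1],[0.03,0,0,0,1],[0,0,0,0,1]]]}}

```text
t: 1.65
position: [0.4568, 0.169, 0.168]
orientation: [0.577, -0.405, 0.581, 0.407]
contact_force: [-0.6, -0.1, 0.3]
grip_width: 0.0855
```

Run:
```python
from h import *
import cv2
s,p,R=tool();print(s['t'],p,to([.459,.167,.1]))
cv2.imwrite('pics/w2.png',bot.camera('wrist'))
cv2.imwrite('pics/s2.png',bot.camera('scene'))
```

```text
1.65 [0.45677556 0.16896797 0.16804723] [ 0.06803329 -0.00314041 -0.00092473]
```

View pics/w2.png

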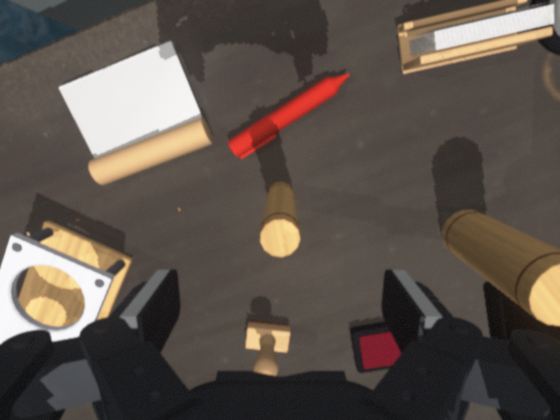

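View pics/s2.png

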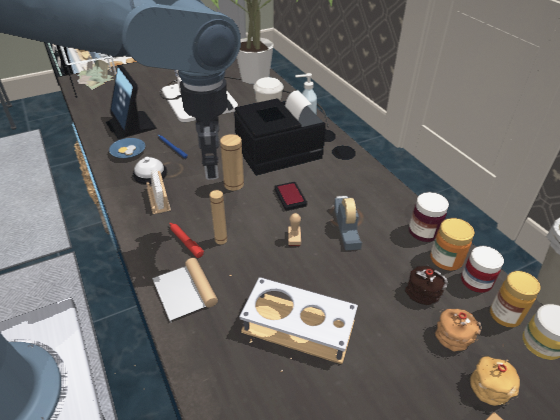

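Run:
```python
from h import *
print(wray((280,238),.13),proj('scene',tool()[1]),proj('scene',[.459,.165,.13]),proj('top',tool()[1]))
```

```text
[0.46216053 0.16798797 0.13      ] [212.16271739 176.08360663] [215.02554801 193.92289008] [236.38100353 248.07704874]
```

>>> {"name": "apply_moves", "arguments": {"commands": [[[0.03,-0.005,-0.001,0,1],[0.035,0,0,0,1],[0.019,0,0,0,1],[0,0,0,0,0.2],[0,0,0,0,-0.3]]], "grip_force": 50}}

```text
t: 2.38
position: [0.4645, 0.1665, 0.0884]
orientation: [0.58, -0.406, 0.578, 0.405]
contact_force: [-0.1, -1.0, 0.5]
grip_width: 0.0515
```

Run:
```python
from h import *
import cv2
s,p,R=tool();print(s['t'],p,s['grip_width'])
cv2.imwrite('pics/w3.png',bot.camera('wrist'))
```

```text
2.375 [0.46449811 0.16649275 0.08836406] 0.051530116592493694
```

View pics/w3.png

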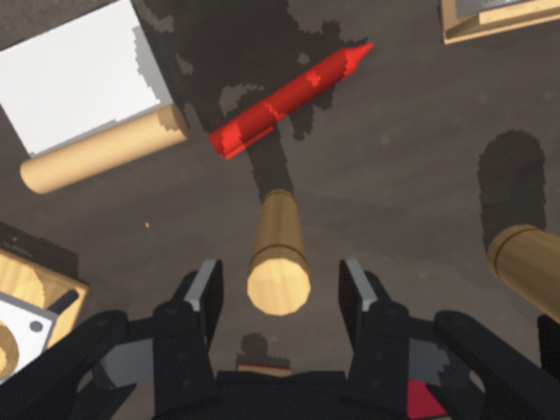

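Run:
```python
from h import *
print(wray((279,284),.13), to(wray((279,284),.13)))
```

```text
[0.45776282 0.16816725 0.13      ] [-0.04159031  0.00692161 -0.00057393]
```

>>> {"name": "apply_moves", "arguments": {"commands": [[[0,0.004,0,0,-0.3],[0,0,0,0,-1],[0,0,0,0,-1],[0,0,0,0,-1],[0,0,0,0,-1]]], "grip_force": 50}}

```text
t: 3.05
position: [0.4605, 0.1673, 0.0878]
orientation: [0.58, -0.406, 0.579, 0.405]
contact_force: [-0.6, -0.5, 6.0]
grip_width: 0.0243
```

Run:
```python
from h import *
import cv2
s,p,R=tool();print(s['t'],p,s['grip_width'],s['contact_force']);print(R.round(3))
cv2.imwrite('pics/w4.png',bot.camera('wrist'))
print(to([.468,-.068,.16]))
```

```text
3.05 [0.46054236 0.16725416 0.08783708] 0.024295993756314905 [-0.57491694 -0.50766738  6.01137767]
[[ 0.002 -0.939  0.343]
 [ 0.     0.343  0.939]
 [-1.    -0.002  0.001]]
[-0.07223152 -0.08777099 -0.21837968]
```

View pics/w4.png

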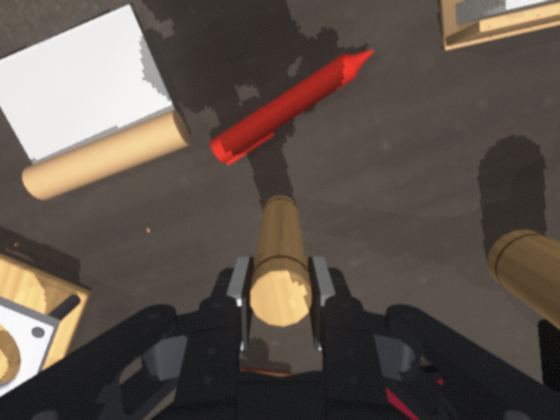

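>>> {"name": "apply_moves", "arguments": {"commands": [[[-0.025,0,0,0,-1],[-0.04,0,0,0,-1],[-0.02,-0.012,-0.03,0,-1],[0,-0.018,-0.045,0,-1],[0,-0.018,-0.045,0,-1],[0,-0.018,-0.045,0,-1],[0,-0.015,-0.036,0,-1],[0,-0.006,-0.016,0,-1]]]}}

```text
t: 4.1
position: [0.4667, -0.0681, 0.1714]
orientation: [0.58, -0.405, 0.58, 0.405]
contact_force: [-0.6, -0.2, 0.2]
grip_width: 0.0243
```

>>> {"name": "apply_moves", "arguments": {"commands": [[[0,0,0,0,-1]]]}}

```text
t: 4.22
position: [0.4668, -0.0669, 0.1714]
orientation: [0.58, -0.405, 0.58, 0.405]
contact_force: [-0.5, 1.3, -0.9]
grip_width: 0.0244
```

Run:
```python
from h import *
import cv2
s,p,R=tool();print(s['t'],p,s['grip_width'],s['contact_force'],to([.468,-.068,.11]))
cv2.imwrite('pics/w5.png',bot.camera('wrist'))
a=bot.camera('scene');b=bot.camera('top')
for n,c in(('wide',(.468,-.068,.05)),('mid',(.5165,-.118,.05))):print(n,proj('scene',c),proj('top',c))
print('foot exp',proj('scene',p-[0,0,.088]),proj('top',p-[0,0,.088]))
x=np.hstack([cv2.resize(a[160:370,200:370],None,fx=2.3,fy=2.3),cv2.resize(b[130:290,280:440],None,fx=2.3,fy=2.3)[:483] if 0 else cv2.resize(b[120:330,280:450],None,fx=2.3,fy=2.3)])
cv2.imwrite('pics/st5.png',x);print(x.shape)
```

```text
4.225 [ 0.46679082 -0.06685534  0.17137396] 0.024355451852104564 [-0.4889988   1.29188192 -0.85754534] [ 0.06137275 -0.00156648 -0.00068311]
wide [273.43525729 304.04176407] [365.2074513  247.42902885]
mid [311.97702648 314.75008936] [390.20353629 222.2198916 ]
foot exp [272.51638208 291.86588225] [367.55316645 246.63708985]
(483, 782, 3)
```

View pics/st5.png

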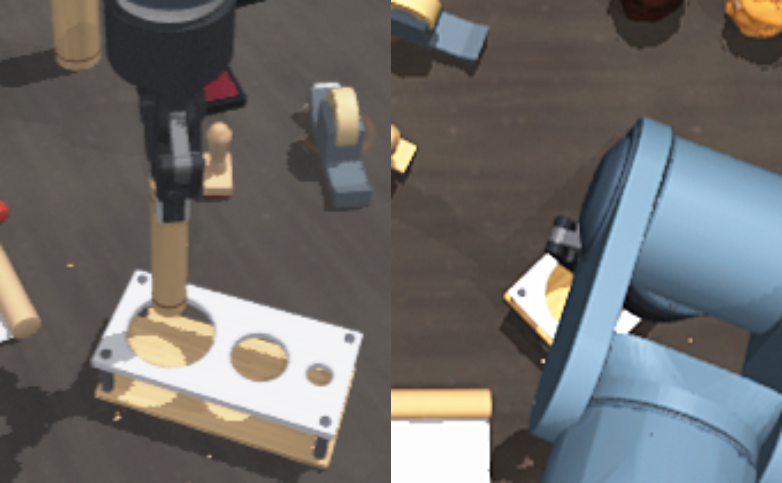

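View pics/w5.png

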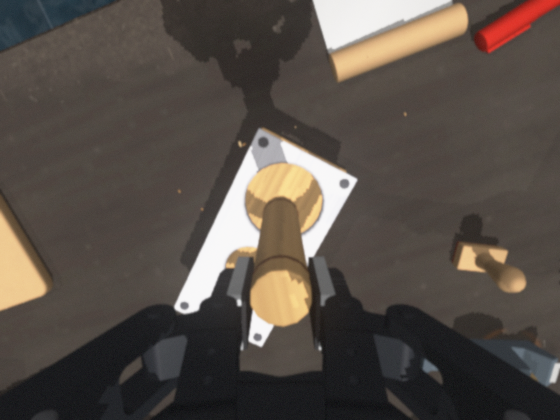

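>>> {"name": "apply_moves", "arguments": {"commands": [[[0.02,-0.001,0,0,-1],[0.025,0,0,0,-1],[0.017,0,0,0,-1],[0,0,0,0,-1],[0,0,0,0,-1],[0,0,0,0,-1]]]}}

```text
t: 5.12
position: [0.4687, -0.0671, 0.1107]
orientation: [0.58, -0.406, 0.579, 0.405]
contact_force: [-0.1, 0.4, -0.7]
grip_width: 0.0245
```

Run:
```python
from h import *
import cv2
s,p,R=tool();print(s['t'],p,s['grip_width'],s['contact_force'])
a=bot.camera('scene')
cv2.imwrite('pics/s6.png',cv2.resize(a[160:370,200:370],None,fx=2.3,fy=2.3))
```

```text
5.125 [ 0.46869929 -0.06711305  0.11068454] 0.02446450229011395 [-0.12301702  0.37725237 -0.6501765 ]
```

View pics/s6.png

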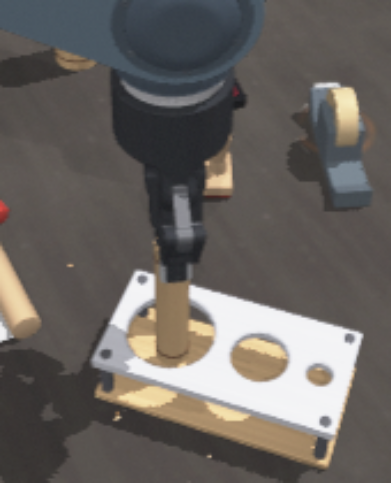

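The foot is in the wide hole, below the plate: it shows at crop (172,350), inside the hole's outline, with no contact force. Now I'll draw it out and go over the middle hole.

>>> {"name": "apply_moves", "arguments": {"commands": [[[-0.02,0,0,0,-1],[-0.025,0,0,0,-1],[-0.018,0,0,0,-1],[0,0,0,0,-1],[0,-0.022,-0.011,0,-1],[0,-0.025,-0.012,0,-1],[0,-0.014,-0.007,0,-1],[0,0,0,0,-1]]]}}

```text
t: 6.18
position: [0.5148, -0.1162, 0.1718]
orientation: [0.579, -0.405, 0.58, 0.406]
contact_force: [-0.3, 0.1, -0.7]
grip_width: 0.0242
```

>>> {"name": "apply_moves", "arguments": {"commands": [[[0,0,0,0,-1]]]}}

```text
t: 6.3
position: [0.5143, -0.1154, 0.172]
orientation: [0.579, -0.405, 0.58, 0.406]
contact_force: [0.4, -0.1, -0.1]
grip_width: 0.024
```

Run:
```python
from h import *
import cv2
s,p,R=tool();print(s['t'],p,s['grip_width'],s['contact_force'],to([.5165,-.118,.1]))
print('foot exp',proj('scene',p-[0,0,.088]),'hole',proj('scene',(.5165,-.118,.05)))
a=bot.camera('scene')
cv2.imwrite('pics/s7.png',cv2.resize(a[160:370,200:370],None,fx=2.3,fy=2.3))
cv2.imwrite('pics/w7.png',bot.camera('wrist'))
```

```text
6.3 [ 0.51426213 -0.11535832  0.17204212] 0.024038922405414706 [ 0.40257877 -0.05764876 -0.14748078] [ 0.07203754 -0.00310463 -0.0017343 ]
foot exp [311.16851249 301.95696694] hole [311.97702648 314.75008936]
```

View pics/s7.png

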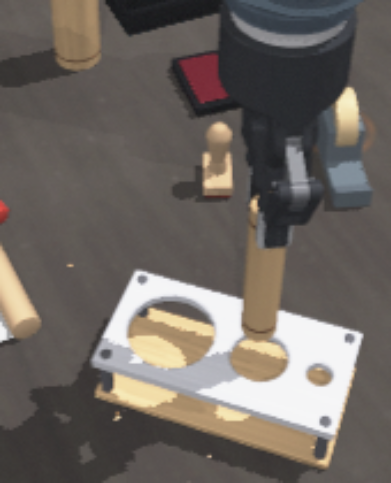

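View pics/w7.png

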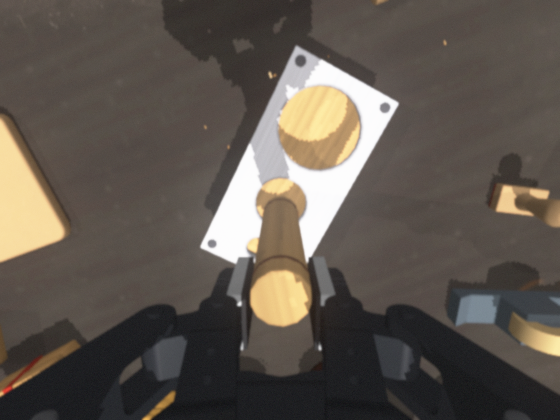

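Run:
```python
from h import *
s,p,R=tool()
for uv in((281,179),(256,202),(306,202)):
    w=wray(uv,.05);print(w,R.T@(w-p))
```

```text
[ 0.49632027 -0.10821065  0.05      ] [0.12240709 0.01937057 0.00049964]
[ 0.50772254 -0.13521253  0.05      ] [ 0.12239363 -0.00058384 -0.02096974]
[ 0.52243159 -0.09485858  0.05      ] [ 0.12239871 -0.00059477  0.02198137]
```

>>> {"name": "apply_moves", "arguments": {"commands": [[[0,-0.003,-0.001,0,-1],[0.02,0,0,0,-1],[0.025,0,0,0,-1],[0.02,0,0,0,-1],[0.006,0,0,0,-1],[0,0,0,0,-1],[0,0,0,0,-1]]]}}

```text
t: 7.28
position: [0.5182, -0.1183, 0.1027]
orientation: [0.58, -0.406, 0.579, 0.405]
contact_force: [0.4, 0.2, -0.2]
grip_width: 0.0243
```

Run:
```python
from h import *
import cv2
s,p,R=tool();print(s['t'],p,s['grip_width'],s['contact_force'],s['torque'])
a=bot.camera('scene')
cv2.imwrite('pics/s8.png',cv2.resize(a[160:370,200:370],None,fx=2.3,fy=2.3))
```

```text
7.275 [ 0.51815961 -0.11825483  0.10272193] 0.024283643800696097 [ 0.44827843  0.15719961 -0.24153041] [-0.05935153  0.00748046  0.02030123]
```

View pics/s8.png

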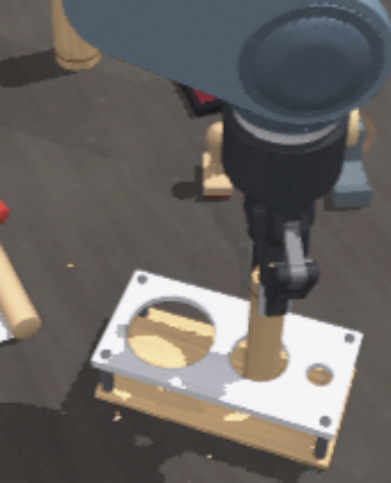

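The pillar is in the middle hole without contact, and its foot should be about 7 mm above the board. I'll lower it until it touches.

>>> {"name": "apply_moves", "arguments": {"commands": [[[0.003,0,0,0,-1],[0.002,0,0,0,-1],[0,0,0,0,-1]]]}}

```text
t: 7.7
position: [0.5172, -0.1179, 0.0964]
orientation: [0.579, -0.405, 0.579, 0.406]
contact_force: [0.0, 0.2, 0.0]
grip_width: 0.0241
```

>>> {"name": "apply_moves", "arguments": {"commands": [[[0.001,0,0,0,-1],[0,0,0,0,-1]]]}}

```text
t: 7.95
position: [0.5176, -0.1181, 0.0959]
orientation: [0.579, -0.406, 0.579, 0.405]
contact_force: [0.1, 0.0, 0.7]
grip_width: 0.0243
```

>>> {"name": "apply_moves", "arguments": {"commands": [[[0.001,0,0,0,-1],[0,0,0,0,-1]]]}}

```text
t: 8.2
position: [0.5183, -0.1183, 0.0959]
orientation: [0.58, -0.406, 0.579, 0.405]
contact_force: [-1.0, 0.8, 6.1]
grip_width: 0.0246
```

>>> {"name": "apply_moves", "arguments": {"commands": [[[0,0,0,0,-0.6],[0,0,0,0,-0.3],[0,0,0,0,0],[0,0,0,0,0.4],[0,0,0,0,0.4]]]}}

```text
t: 8.82
position: [0.5173, -0.1179, 0.0944]
orientation: [0.579, -0.405, 0.579, 0.405]
contact_force: [0.5, 0.6, 0.3]
grip_width: 0.0598
```

Run:
```python
from h import *
import cv2
s,p,R=tool();print(s['t'],p,s['grip_width'],s['contact_force'],s['torque'])
cv2.imwrite('pics/w9.png',bot.camera('wrist'))
```

```text
8.825 [ 0.51726364 -0.11789797  0.09439924] 0.05982497850238259 [0.52209153 0.56909468 0.28004774] [ 0.0168534   0.01188909 -0.00445885]
```

View pics/w9.png

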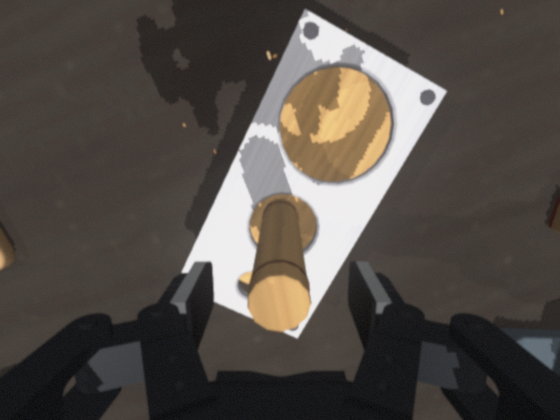

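The pillar stands free between the open fingers (top disc at (279,300), hole at (283,225)). I'll retreat upwards.

>>> {"name": "apply_moves", "arguments": {"commands": [[[-0.02,0,0,0,0.5],[-0.03,0,0,0,0.5],[-0.05,0,0,0,0.5],[-0.05,0,0,0,0.5],[-0.02,0.03,0,0,0.5],[0,0.06,0,0,0.5],[0,0.05,0,0,0.5],[0,0,0,0,0.5]]]}}

```text
t: 9.88
position: [0.3841, -0.069, 0.2645]
orientation: [0.58, -0.406, 0.579, 0.405]
contact_force: [0.9, -0.4, 0.2]
grip_width: 0.064
```

Run:
```python
from h import *
import cv2
s,p,R=tool();print(s['t'],p,s['contact_force'])
a=bot.camera('scene');b=bot.camera('wrist')
cv2.imwrite('pics/s10.png',cv2.resize(a[100:370,150:400],None,fx=2.2,fy=2.2))
cv2.imwrite('pics/w10.png',b)
print([proj('scene',(.5165,-.118,z)) for z in(.008,.138)])
```

```text
9.875 [ 0.38405654 -0.06898114  0.26447405] [ 0.88160435 -0.422427    0.16067575]
[array([310.63317756, 328.80160792]), array([315.12586107, 281.82532612])]
```

View pics/s10.png

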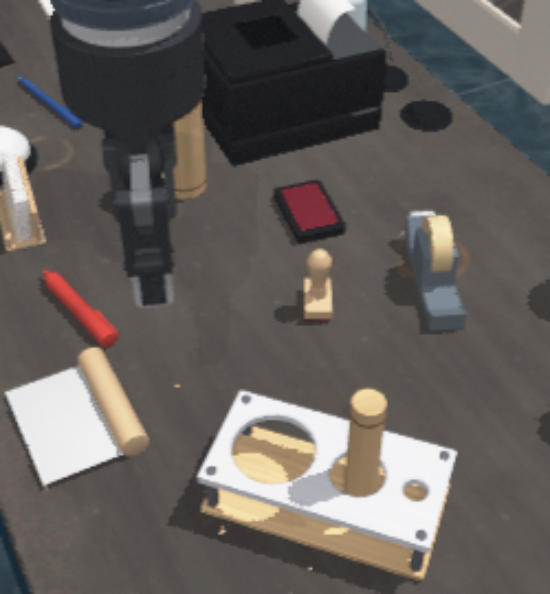

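View pics/w10.png

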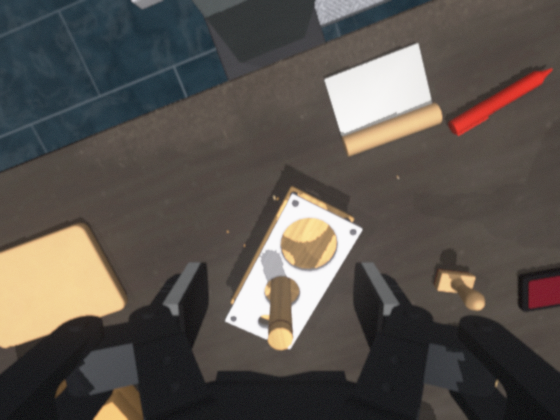

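The pillar stands upright in the middle hole. Its top shows at (317,282), against (315,282) expected for a pillar standing on the board. The stamp and thick pillar haven't moved.

```bash
python3 -c "
from station import bot
print(bot.sign_off())"
```

```text
the job is handed in; nothing more can be done
None
```

I put the slim pillar down through the wide hole until its foot was below the plate, drew it out, and stood it in the middle hole on the base board. I then let go, backed the arm off and handed the job in at about 10 s of the 40 s allowed; the hand-in gave no verdict.

- **Wide hole:** the tool height put the pillar's middle at about z = 0.088 m, against the 0.105 m limit. The picture showed the foot inside the hole, with no contact force.
- **Middle hole:** the foot met the board with about 6 N at the expected height. After release, the pillar's top was within about 2 pixels of where an upright pillar on the board should appear.
- **Other objects:** the stamp and thick pillar looked undisturbed in the last pictures, but I did not measure them again. The gripper partly hid the thick pillar.
- **Disagreement:** the cameras differed by about 4 to 8 mm on the slim pillar's starting y, so I went by the wrist view for the grasp.

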